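# Un-nest the press cups and sort them into their bins

## Robot

A 6-joint arm with a two-finger parallel gripper is mounted at the origin on the work surface. World frame = base frame: x ahead of the robot, y to its left, z up, the work surface at z = 0. Lengths are in m, angles in degrees, forces in N, time in s.
With the tool pointing down it reaches from about 0.35 to 0.85 m from the base axis. Payload 8.1 kg.
Tool frame: the origin (TCP) lies where the fingers leave the gripper's body, on its centre line; the fingertips stand 73 mm ahead of it and the grasp point (between the pads) lies 54 mm ahead of it; z points along the fingers, y is the line along which they close (so a half turn about z gives the same grasp; the last joint's range is limited). The gripper opens to 85 mm and grips with 20 to 120 N. Pads are 22 mm wide; open, the fingers measure 114 mm over their backs; the gripper's body (76 mm by 85 mm) begins 54 mm behind the grasp point. The pads swing forward as they close: fully open they stand 13 mm farther back than shut.
Start: joints at [-73.877, 7.471, 85.268, -0, 87.261, -4.893], TCP at [0.215, -0.56, 0.304] pointing down, gripper open.
Joint ranges: [-169.43, 169.43], [-51.17, 129.36], [1.28, 143.12], [-76.62, 256.62], [0, 156.53], [-152.29, 152.29]. Speed limits (degrees/s): [136.94, 136.94, 159.86, 180, 180, 180].

## Interface

Orientations are given as a 3x3 rotation matrix whose columns are the frame's x, y, z axes.
In Python, from rig import arm, vision, order gives the robot as it stands.
- The arm moves only by the tool play_rows, never from a script. Its argument "series" is a list of rows, each a list of 3 entries, a list of its own where there are three numbers: the shift along the world's x, y, z in mm, then the turn about the world's z in rad, then the opening, from 0 (shut) to 1 (fully open). A call has 1 to 20 rows; each row is the pose to reach, as a shift and turn from the pose commanded when the call began; what a row does not reach only later rows make up. A row lasts 1/10 s, in which the tool goes at most 50 mm and 8.59 degrees, less where a joint would pass 70% of its speed; a pose out of reach is approached as far as the arm can. A call with a gripper value outside its range is refused whole. The fingers move at their own pace and stop on an object; "grip_force" is the grip in N (left out, the last holds). Time passes only in rows, so rows that repeat a pose let the fingers close. It gives the time, the measured TCP pose, the force, the opening and the grip force at its end, in the units of the state.
- arm.get_obs(): the state, without advancing time (a new reading comes with each control period).
- vision.snapshot(name): name is "side" or "top" or "wrist"; returns the picture (384x512x3 uint8, red, green, blue); there is no depth.
- vision.camera_model(name): a dict with "fx", "fy", "cx", "cy" (pixels), "camera_from_world" (4x4, takes a point from world to camera coordinates); the wrist camera has in their place "hand_eye" (4x4, takes a point from camera to tool coordinates, whose origin is the TCP and whose axes are the flange's). Camera axes: x right, y up, looking along -z (the intrinsics and any distortion apply to the point x, -y, -z); pixel columns grow to the right and rows downward; lengths in m; the calibration is good to about 2 mm. A picture is of the moment at which its call begins: read the wrist's pose just before it. camera_model takes no time and is no camera call.
- order.hand_in(): hands the job in; it is judged then, once.
The state is a dict: "time_s": time; "q": joint angles; "qd": joint speeds; "joint_efforts": joint torques, N m; "position": TCP position; "tool_rot": TCP orientation; "ft_force": force on the tool from outside, world axes, zero at the start; "wrist_torque": the same for the moment, N m; "gripper_width": finger opening in m; "finger_force": force on a finger pad.
Only numpy, scipy, OpenCV 4.12 (cv2) and the standard library are available. Lean on these libraries where they do the work, as an engineer would, in place of code of your own. Each camera call takes 0.05 s, during which the arm holds its last target. There are 200 camera calls.

## Task

The three steel receiving cups of the ball-joint press were left nested one inside another on the rubber mat. Pull them apart and put each away, mouth up and fully home on the floor of the bin of its own size in the row of tilted bins on stands. Do not let a cup topple over, and leave the ball joint, adapter ring, wrench and hammer lying around them where they are.

Things in the scene. Friction and masses are not known exactly. Their poses are not given: they have to be found in the camera images.
- cup_small: The small receiving cup of a ball-joint press: plain bright steel, round and straight-sided, outside diameter 38 mm, 124 mm tall, wall 4 mm, closed 6 mm bottom, open mouth at the top; about 400 g (may vary by 15 percent). It stands inside the medium cup and its top 28 mm stick out above the medium cup's rim. Origin: centre of its underside; z points up its axis to the mouth.
- cup_medium: The medium receiving cup of a ball-joint press: plain bright steel, round and straight-sided, outside diameter 53 mm, 102 mm tall, wall 4 mm, closed 6 mm bottom, open mouth at the top; about 480 g (may vary by 15 percent). It stands inside the large cup and its top 28 mm stick out above the large cup's rim; loose fit of 3.5 mm all round for the small cup. Origin: centre of its underside; z points up its axis to the mouth.
- cup_large: The large receiving cup of a ball-joint press: plain bright steel, round and straight-sided, outside diameter 69 mm, 80 mm tall, wall 4 mm, closed 6 mm bottom, open mouth at the top; about 500 g (may vary by 15 percent). Outermost of the nest, standing on the mat; loose fit of 4 mm all round for the medium cup. Origin: centre of its underside; z points up its axis to the mouth.
- floor_small (a point): Centre of the inner floor of the small bin, a square open bin of 3 mm aluminium sheet, inside 52 x 52 mm, 70 mm deep, for the small cup (38 mm across; its top 54 mm then stick out). The bin is fixed on a grey post stand, its floor 128 mm above the bench; the three stand in a row in any order. z points out of the bin along its axis, 30 degrees from vertical, leaning to the robot's side; x up the slope, y level.
- floor_medium (a point): Centre of the inner floor of the medium bin, a square open bin of 3 mm aluminium sheet, inside 67 x 67 mm, 60 mm deep, for the medium cup (53 mm across; its top 42 mm then stick out). The bin is fixed on a grey post stand, its floor 128 mm above the bench; the three stand in a row in any order. z points out of the bin along its axis, 30 degrees from vertical, leaning to the robot's side; x up the slope, y level.
- floor_large (a point): Centre of the inner floor of the large bin, a square open bin of 3 mm aluminium sheet, inside 84 x 84 mm, 45 mm deep, for the large cup (69 mm across; its top 35 mm then stick out). The bin is fixed on a grey post stand, its floor 128 mm above the bench; the three stand in a row in any order. z points out of the bin along its axis, 30 degrees from vertical, leaning to the robot's side; x up the slope, y level.
- mat: Black rubber bench mat, 240 x 200 x 4 mm, fixed; the nest stands near its middle. Origin: centre of its underside.
- ball_joint: An old ball joint standing on its round body, stud up: 46 mm across, 78 mm tall, on the mat beside the nest. Origin: centre of its underside.
- adapter: A flat steel adapter ring, 58 mm outside, 38 mm inside, 14 mm high, lying on the mat. Origin: centre of its underside.
- wrench: A combination wrench, 190 mm, lying in front of the bins. Origin: underside, near mid-length.
- hammer: A hammer, 290 mm, lying at the far left. Origin: underside.
Things that resemble listed ones, but are neither listed nor needed, are in the scene too. What is shaped like the part that bears floor_small but orange is not meant.

How it is judged (in metres and radians):
At the end, for the whole second after the job is handed in: Each cup stands mouth up in the bin of its own size: the centre of its underside within 15 mm of the centre of the bin's floor along the bin's x and along its y and less than 15 mm above the floor along the bin's axis, its axis within 0.35 rad of the bin's axis, and at rest (z of cup_small in the frame of floor_small between -0.006 and 0.015 m and x of cup_small in the frame of floor_small between -0.015 and 0.015 m and y of cup_small in the frame of floor_small between -0.015 and 0.015 m and angle between the z axis of cup_small and the z axis of floor_small, either way round below 0.35 rad and linear speed of each of cup_small, cup_medium, cup_large below 0.02 m/s and z of cup_medium in the frame of floor_medium between -0.006 and 0.015 m and x of cup_medium in the frame of floor_medium between -0.015 and 0.015 m and y of cup_medium in the frame of floor_medium between -0.015 and 0.015 m and angle between the z axis of cup_medium and the z axis of floor_medium, either way round below 0.35 rad and z of cup_large in the frame of floor_large between -0.006 and 0.015 m and x of cup_large in the frame of floor_large between -0.015 and 0.015 m and y of cup_large in the frame of floor_large between -0.015 and 0.015 m and angle between the z axis of cup_large and the z axis of floor_large, either way round below 0.35 rad); the robot touches nothing.
It fails at once if a cup topples over (its axis leans more than 75 degrees from vertical) (angle between any of cup_small, cup_medium, cup_large's own z axis and vertical above 1.31 rad).
It fails at once if the ball joint, the adapter ring, the wrench or the hammer is shifted by more than 30 mm (distance of any of ball_joint, adapter, wrench, hammer from where it was at the start of the episode above 0.03 m).
It also fails if it takes over 72 s, if anything falls off the work surface, if the arm or the gripper's body presses on something with over 40 N, if the wrist force passes 120 N, or if a joint passes its speed limit or range.

## Working session

There is one attempt and no reset: what is moved stays moved. The work goes in short steps, Python scripts to look and compute and a tool call to move; the robot and the scene stay as the last step left them, time stands still between calls to the robot, and variables do not carry over. Pictures are saved under pics/ and viewed, at most 10 in all, crops included, and the job is handed in when it is done.

Besides the shell and the picture viewer there is one more tool, called as name(argument=value, ...) on one line, values as JSON. play_rows: Moves the arm, as the interface text tells. Its arguments: {"type":"object","properties":{"series":{"type":"array","items":{"type":"array"}},"grip_force":{"type":"number"}},"required":["series"]}

```bash
mkdir -p pics
cat > h.py <<'E'
import numpy as np,cv2
from rig import arm,vision,order
def snap(n,f):
    o=arm.get_obs(); im=vision.snapshot(n); cv2.imwrite('pics/'+f,cv2.cvtColor(im,cv2.COLOR_RGB2BGR)); return o,im
def cam(n,o=None):
    m=vision.camera_model(n)
    if 'camera_from_world' in m: W=np.linalg.inv(np.array(m['camera_from_world']))
    else:
        T=np.eye(4);T[:3,:3]=o['tool_rot'];T[:3,3]=o['position'];W=T@np.array(m['hand_eye'])
    return m,W
def ray(n,u,v,z,o=None):
    m,W=cam(n,o);d=np.array([(u-m['cx'])/m['fx'],-(v-m['cy'])/m['fy'],-1]);d=W[:3,:3]@d;c=W[:3,3]
    return c+d*(z-c[2])/d[2]
def proj(n,p,o=None):
    m,W=cam(n,o);q=np.linalg.inv(W)@np.append(p,1);return np.array([m['cx']+m['fx']*q[0]/-q[2],m['cy']-m['fy']*q[1]/-q[2]])
E
python3 - <<'E'
from h import *
for n in('top','side'):
    snap(n,n+'0.png'); m,W=cam(n); print({k:v for k,v in m.items() if k!='camera_from_world'},W.round(3))
o=arm.get_obs();print({k:np.round(v,3).tolist() for k,v in o.items()})
print(vision.camera_model('wrist'))
E
```

```text
{'fx': 378.25039550145107, 'fy': 378.25039550145107, 'cx': 256.03392584879697, 'cy': 191.58308195063964} [[ 0.025  0.99  -0.138  0.32 ]
 [-1.     0.024 -0.01   0.011]
 [-0.006  0.138  0.99   1.11 ]
 [ 0.     0.     0.     1.   ]]
{'fx': 449.1084699102694, 'fy': 449.1084699102694, 'cx': 254.3891136078793, 'cy': 195.78912472934357} [[-0.988  0.074 -0.132  0.342]
 [-0.151 -0.59   0.793  0.939]
 [-0.019  0.804  0.594  0.809]
 [ 0.     0.     0.     1.   ]]
{'time_s': 0.1, 'q': [-73.878, 7.511, 85.322, -0.001, 87.261, -4.894], 'qd': [-0.011, -0.193, -0.084, 0.009, 0.012, 0.058], 'joint_efforts': [0.001, -57.095, -50.194, -0.0, 0.008, 0.0], 'position': [0.215, -0.56, 0.303], 'tool_rot': [[0.933, 0.359, -0.0], [0.359, -0.933, 0.002], [0.0, -0.002, -1.0]], 'ft_force': [0.052, 0.103, -0.501], 'wrist_torque': [-0.009, 0.003, -0.007], 'finger_force': 0.0, 'gripper_width': 0.085}
{'fx': 326.4238449717744, 'fy': 326.4238449717744, 'cx': 254.20458478079118, 'cy': 193.67698781427976, 'hand_eye': array([[-1.07228043e-03,  9.61242024e-01,  2.75703864e-01,
         6.99668964e-02],
       [ 9.99998743e-01,  7.08606125e-04,  1.41868558e-03,
        -6.07763576e-04],
       [ 1.16833475e-03,  2.75705039e-01, -9.61241576e-01,
        -6.87193730e-02],
       [ 0.00000000e+00,  0.00000000e+00,  0.00000000e+00,
         1.00000000e+00]])}
```

```bash
python3 -c "
import cv2,numpy as np
a=cv2.imread('pics/top0.png');b=cv2.imread('pics/side0.png');cv2.imwrite('pics/both.png',cv2.resize(np.vstack([a,b]),(800,1200))[:, :]);
cv2.imwrite('pics/t.png',cv2.resize(a,(800,600)));cv2.imwrite('pics/s.png',cv2.resize(b,(800,600)))"
```

```text
(no output)
```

View pics/t.png

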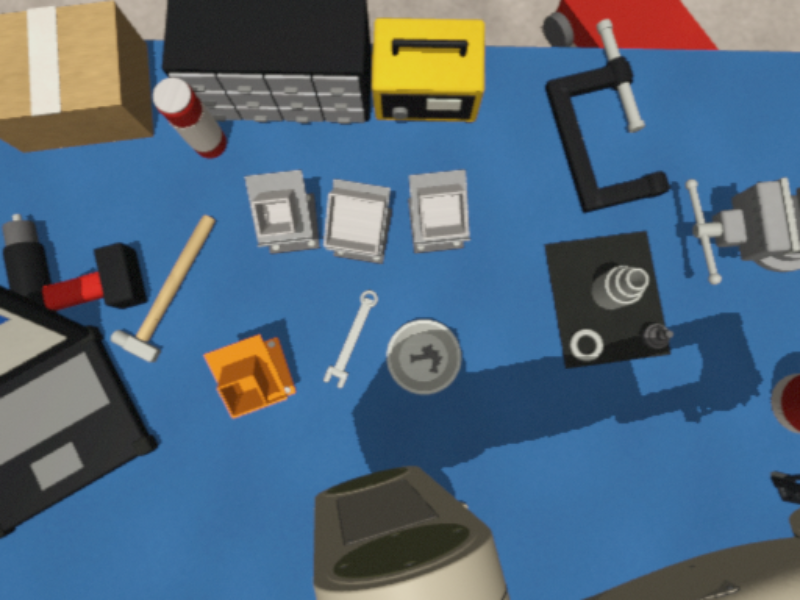

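View pics/s.png

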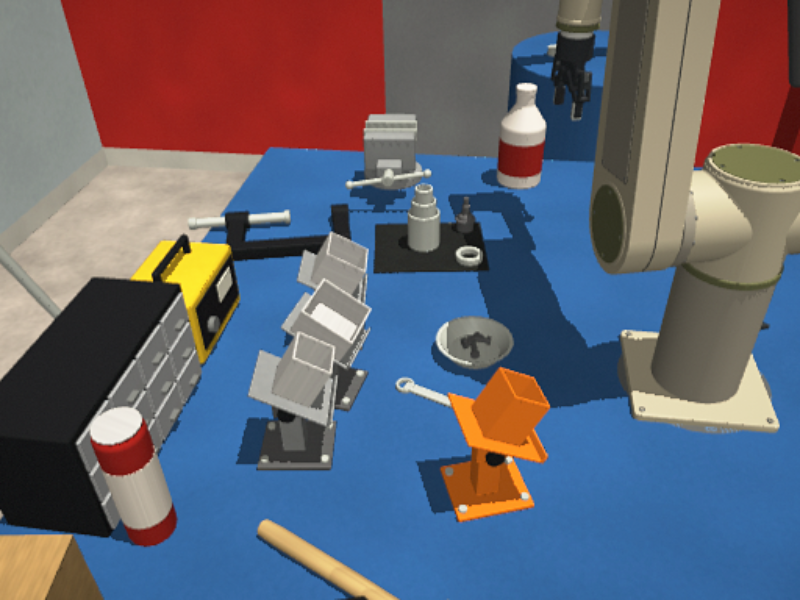

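The top view (800x600 scale) shows:
- **Nest:** at (625,285).
- **Bins:** small at (278,212), large at (357,222), medium at (440,212).
- **Could be mistaken for a bin:** the orange bin at (248,378), which is the decoy, plus the bowl at (424,357).
- **Could be mistaken for a cup:** the adapter ring at (586,345), the ball joint at (657,335) and the red and white bottles.

I choose the nest on the black mat and the grey bins, and will check the bins in one close crop.

Run:
```python
from h import *
s=1.5625
for nm,u,v,z in [('nest',636,277,.140),('balljoint',657,330,.08),('adapter',586,345,.018),('small mouth',283,214,.18),('large mouth',357,222,.165),('med mouth',442,213,.175)]:
    print(nm,ray('top',u/s,v/s,z).round(3))
a=cv2.imread('pics/top0.png')
c=a[105:170,150:310];c=cv2.resize(c,(800,325),interpolation=cv2.INTER_CUBIC)
b=cv2.imread('pics/side0.png')[140:310,150:250];b=cv2.resize(b,None,fx=1.6,fy=1.6)
cv2.imwrite('pics/c1.png',c)
```

```text
nest [ 0.503 -0.371  0.14 ]
balljoint [ 0.421 -0.428  0.08 ]
adapter [ 0.396 -0.323  0.018]
small mouth [0.586 0.213 0.18 ]
large mouth [0.579 0.094 0.165]
med mouth [ 0.595 -0.045  0.175]
```

View pics/c1.png

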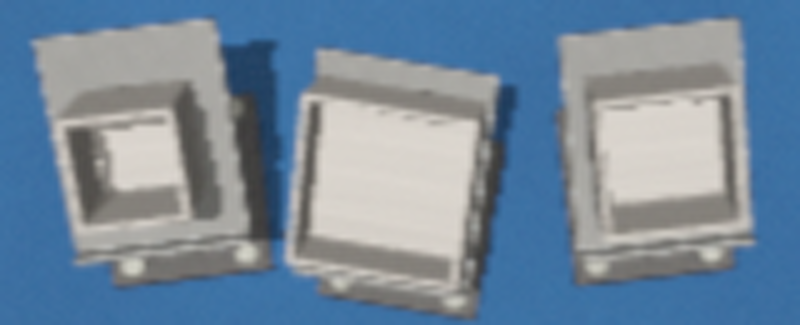

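The crop shows grey bins small (125,170), large (385,190) and medium (670,165) from left to right, and none of them is orange. Next I move above the nest.

play_rows(series=[[[60, 40, 0], -0.1, 1], [[110, 72, 0], -0.2, 1], [[160, 105, 0], -0.3, 1], [[210, 138, 0], -0.36, 1], [[260, 170, 0], -0.36, 1], [[288, 189, 0], -0.36, 1], [[288, 189, 0], -0.36, 1], [[288, 189, 0], -0.36, 1], [[288, 189, 0], -0.36, 1], [[288, 189, 0], -0.36, 1]], grip_force=40)

```text
time_s: 1.1
position: [0.5025, -0.3714, 0.3034]
tool_rot: [[1.0, 0.006, -0.001], [0.006, -1.0, 0.0], [-0.001, -0.0, -1.0]]
ft_force: [-1.0, -0.1, 0.0]
gripper_width: 0.0852
finger_force: 0.0
```

Run:
```python
from h import *
o,im=snap('wrist','w1.png'); print(o['time_s'],o['position'].round(4) if hasattr(o['position'],'round') else o['position'],o['tool_rot'])
cv2.imwrite('pics/w1b.png',cv2.resize(cv2.imread('pics/w1.png'),(800,600)))
for p in ([.503,-.371,.14],[.503,-.371,.112],[.503,-.371,.084]): print(proj('wrist',p,o))
```

```text
1.1 [ 0.5025 -0.3714  0.3034] [[ 9.99978907e-01  6.41815291e-03 -9.96742973e-04]
 [ 6.41845519e-03 -9.99979356e-01  3.00359412e-04]
 [-9.94794644e-04 -3.06750626e-04 -9.99999458e-01]]
[254.90003667 196.84057269]
[254.88818306 187.11251632]
[254.87848413 179.15276763]
```

View pics/w1b.png

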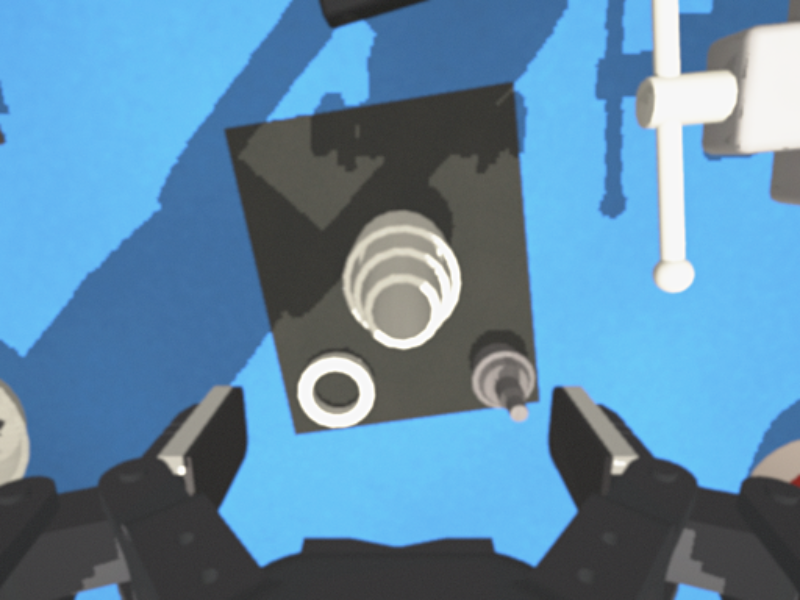

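The wrist view shows the nest's small mouth ring centred at (401,312), with the adapter at (337,390) and the ball joint at (503,378) clear of both finger sides.

Run:
```python
from h import *
o=arm.get_obs()
s=1.5625
for u,v,z in [(401,312,.14),(363,312,.14),(439,312,.14),(401,348,.14),(402,349,.14),(461,280,.084),(344,280,.084),(337,390,.018),(503,378,.04)]: print(u,v,ray('wrist',u/s,v/s,z,o).round(4))
```

```text
401 312 [ 0.5005 -0.3727  0.14  ]
363 312 [ 0.5005 -0.3546  0.14  ]
439 312 [ 0.5006 -0.3908  0.14  ]
401 348 [ 0.4822 -0.3728  0.14  ]
402 349 [ 0.4817 -0.3733  0.14  ]
461 280 [ 0.5029 -0.4078  0.084 ]
344 280 [ 0.5026 -0.3399  0.084 ]
337 390 [ 0.4007 -0.3253  0.018 ]
503 378 [ 0.4212 -0.4459  0.04  ]
```

play_rows(series=[[[-2, -2, -30], 0, 1], [[-2, -2, -60], 0, 1], [[-2, -2, -90], 0, 1], [[-2, -2, -110], 0, 1], [[-2, -2, -119], 0, 1], [[-2, -2, -119], 0, 0.7], [[-2, -2, -119], 0, 0.3], [[-2, -2, -119], 0, 0.3], [[-2, -2, -119], 0, 0.3], [[-2, -2, -119], 0, 0.3], [[-2, -2, -119], 0, 0.3], [[-2, -2, -119], 0, 0.3], [[-2, -2, -119], 0, 0.3]], grip_force=40)

```text
time_s: 2.45
position: [0.502, -0.3737, 0.1871]
tool_rot: [[1.0, 0.007, 0.002], [0.007, -1.0, -0.002], [0.002, 0.002, -1.0]]
ft_force: [-1.0, 0.5, 6.7]
gripper_width: 0.0365
finger_force: 40.6
```

play_rows(series=[[[0, 0, 10], 0, 0.3], [[0, 0, 25], 0, 0.3], [[0, 0, 50], 0, 0.3], [[0, 0, 80], 0, 0.3], [[0, 0, 110], 0, 0.3], [[0, 0, 140], 0, 0.3], [[0, 0, 170], 0, 0.3], [[0, 0, 200], 0, 0.3], [[0, 0, 225], 0, 0.3], [[0, 0, 225], 0, 0.3]])

```text
time_s: 3.45
position: [0.5019, -0.3736, 0.4161]
tool_rot: [[1.0, 0.007, 0.006], [0.007, -1.0, -0.006], [0.006, 0.006, -1.0]]
ft_force: [0.7, 0.1, -3.0]
gripper_width: 0.0366
finger_force: 41.1
```

```bash
cat >> h.py <<'E'
B={'S':(.052,.070,[(62,122),(178,108),(190,218),(82,232)]),'L':(.084,.045,[(305,92),(480,120),(462,288),(288,265)]),'M':(.067,.060,[(592,98),(733,85),(748,235),(605,240)])}
def binfit(cam,corn,w,d,o=None):
    # corners TL,TR,BR,BL of outer rim (top=far); rays on the heights of the rim
    zc=.128+d*np.cos(np.pi/6); h=(w/2+.003)
    P=[ray(cam,u,v,zc+(1 if i<2 else -1)*h*.5,o) for i,(u,v) in enumerate(corn)]
    c=np.mean(P,0); y=(P[0]-P[1]+P[3]-P[2])[:2]; x=(P[0]-P[3]+P[1]-P[2])[:2]
    yaw=np.arctan2(-y[0],y[1]); yaw2=np.arctan2(x[1],x[0])
    r=np.array([np.cos(yaw),np.sin(yaw)]); f=c.copy(); f[:2]+=r*d*.5; f[2]=.128
    print('mouth',c.round(4),'yaw',yaw.round(3),yaw2.round(3),'edge y,x',np.linalg.norm(y)/2,np.linalg.norm(x)/2,'exp',2*h,2*h*.866,'floor',f.round(4))
    return c,yaw,f
E
python3 - <<'E'
from h import *
o=arm.get_obs();print(o['position'],o['ft_force'],o['gripper_width'])
for k,(w,d,C) in B.items(): print(k);binfit('top',[(150+u/5,105+v/5) for u,v in C],w,d)
E
```

```text
[ 0.50188719 -0.37361052  0.4160564 ] [ 0.6822363   0.06472549 -3.01577914] 0.0366243815747434
S
mouth [0.5771 0.2249 0.1886] yaw 0.152 0.09 edge y,x 0.0565814047658201 0.04879131684497758 exp 0.057999999999999996 0.050227999999999995 floor [0.6117 0.2302 0.128 ]
L
mouth [0.5746 0.0981 0.167 ] yaw -0.125 -0.127 edge y,x 0.09073888232700775 0.07856275021873797 exp 0.09000000000000001 0.07794000000000001 floor [0.5969 0.0953 0.128 ]
M
mouth [ 0.5886 -0.0475  0.18  ] yaw 0.088 0.159 edge y,x 0.07209619712779305 0.06630730532428619 exp 0.07300000000000001 0.06321800000000001 floor [ 0.6185 -0.0449  0.128 ]
```

play_rows(series=[[[0, 30, 0], 0, 0.3], [[5, 75, 0], 0, 0.3], [[5, 120, 0], 0, 0.3], [[5, 165, 0], 0, 0.3], [[5, 210, 0], 0.05, 0.3], [[5, 255, 0], 0.1, 0.3], [[5, 300, 0], 0.13, 0.3], [[5, 345, 0], 0.13, 0.3], [[10, 390, 0], 0.13, 0.3], [[15, 435, 0], 0.13, 0.3], [[20, 480, 0], 0.13, 0.3], [[20, 525, 0], 0.13, 0.3], [[20, 565, 0], 0.13, 0.3], [[20, 596, 0], 0.13, 0.3], [[20, 596, 0], 0.13, 0.3], [[20, 596, 0], 0.13, 0.3], [[20, 596, 0], 0.13, 0.3]])

```text
time_s: 5.15
position: [0.521, 0.2221, 0.409]
tool_rot: [[0.991, 0.136, -0.001], [0.136, -0.991, -0.001], [-0.001, 0.001, -1.0]]
ft_force: [-0.1, 0.5, -4.9]
gripper_width: 0.0366
finger_force: 41.7
```

Run:
```python
from h import *
o,im=snap('wrist','w2.png'); print(o['time_s'],o['position'],o['tool_rot'],o['ft_force'],o['gripper_width'])
cv2.imwrite('pics/w2b.png',cv2.resize(cv2.imread('pics/w2.png'),(800,600)))
```

```text
5.15 [0.52103085 0.22211924 0.40900282] [[ 9.90724080e-01  1.35883118e-01 -1.25565140e-03]
 [ 1.35882083e-01 -9.90724630e-01 -8.75818498e-04]
 [-1.36301372e-03  6.97073948e-04 -9.99998828e-01]] [-0.13654897  0.4867989  -4.85118977] 0.03659909755447202
```

View pics/w2b.png

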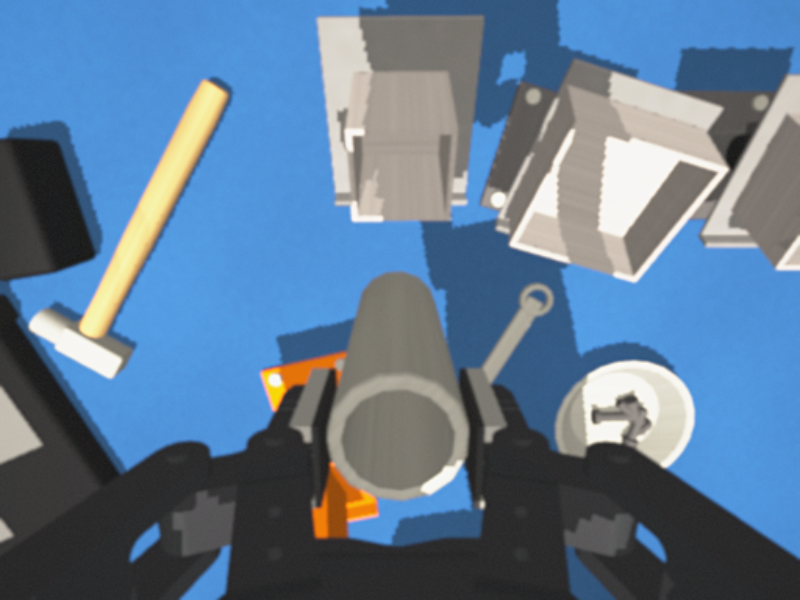

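The view shows the held cup at (398,435) and the small bin's mouth, with near corners at (352,220) and (450,219) and its far left corner at (347,127). The large bin's near corners are at (511,245) and (635,281).

Run:
```python
from h import *
o=arm.get_obs();s=1.5625
a=ray('wrist',352/s,220/s,.1741,o);b=ray('wrist',450/s,219/s,.1741,o);c=ray('wrist',347/s,126/s,.2031,o)
print(a,b,c,np.linalg.norm(a-b)); y=a-b; yaw=np.arctan2(-y[0],y[1]);r=np.array([np.cos(yaw),np.sin(yaw)])
print(yaw,'mouth',(a+b)[:2]/2+r*.0251, 'c-a',c-a)
# cup in hand
for z,(u,v) in ((.369,(398,436)),):print('cup mouth',ray('wrist',u/s,v/s,z,o), 'width',ray('wrist',328/s,v/s,z,o)-ray('wrist',469/s,v/s,z,o))
```

```text
[0.55044141 0.25378002 0.1741    ] [0.55881878 0.1963464  0.1741    ] [0.60130192 0.25945832 0.2031    ] 0.05804137441946865
0.14484031104081851 mouth [0.57946727 0.22868601] c-a [0.05086051 0.00567829 0.029     ]
cup mouth [0.52616474 0.22311361 0.369     ] width [-0.0045671   0.03360133  0.        ]
```

play_rows(series=[[[30, 3, 0], 0, 0.3], [[60, 6, 0], 0, 0.3], [[60, 6, 0], 0, 0.3], [[60, 6, 0], 0, 0.3], [[60, 6, -15], 0, 0.3], [[60, 6, -30], 0, 0.3], [[60, 6, -42], 0, 0.3], [[60, 6, -52], 0, 0.3], [[60, 6, -60], 0, 0.3], [[60, 6, -64], 0, 0.3], [[60, 6, -64], 0, 0.3], [[60, 6, -64], 0, 0.3]], grip_force=25)

```text
time_s: 6.4
position: [0.5814, 0.229, 0.3464]
tool_rot: [[0.991, 0.136, 0.001], [0.136, -0.991, 0.0], [0.001, -0.0, -1.0]]
ft_force: [0.2, 0.7, -4.9]
gripper_width: 0.0368
finger_force: 40.3
```

Run:
```python
from h import *
o,im=snap('side','s2.png'); print(o['position'])
c=cv2.imread('pics/s2.png')[110:310,140:320];cv2.imwrite('pics/s2b.png',cv2.resize(c,None,fx=3,fy=3))
```

```text
[0.58135151 0.22900456 0.34641456]
```

View pics/s2b.png

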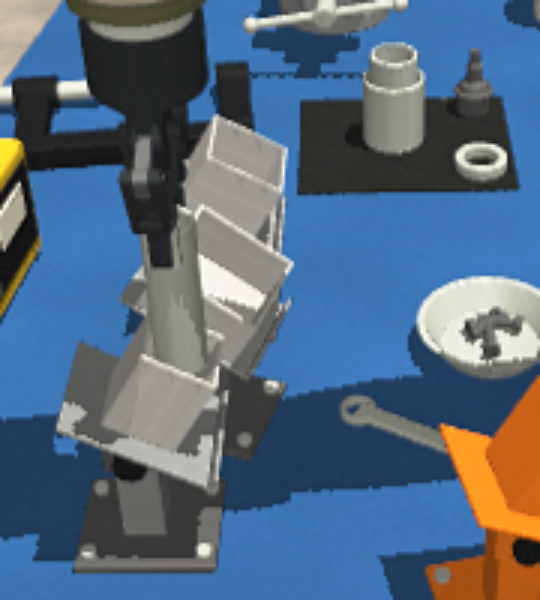

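The picture shows the small cup's foot inside the small bin's mouth at (180,365), and the medium and large cups still nested upright on the mat at (393,100). Now I tilt the cup by pivoting it against the near wall.

play_rows(series=[[[0, 0, -3], 0, 0.3], [[0, 0, -5], 0, 0.3], [[0, 0, -5], 0, 0.3], [[-5, -1, -5], 0, 0.3], [[-10, -1, -4], 0, 0.3], [[-15, -2, -4], 0, 0.3], [[-20, -3, -4], 0, 0.3], [[-25, -4, -4], 0, 0.3], [[-30, -4, -5], 0, 0.3], [[-30, -4, -5], 0, 0.3]], grip_force=25)

```text
time_s: 7.45
position: [0.5506, 0.225, 0.3412]
tool_rot: [[0.991, 0.137, 0.0], [0.137, -0.991, 0.0], [0.0, -0.0, -1.0]]
ft_force: [1.2, 0.3, -1.2]
gripper_width: 0.036
finger_force: 25.3
```

play_rows(series=[[[-5, -1, -1], 0, 0.3], [[-10, -1, -2], 0, 0.3], [[-15, -2, -3], 0, 0.3], [[-20, -3, -5], 0, 0.3], [[-24, -3, -7], 0, 0.3], [[-22, -3, -11], 0, 0.3], [[-20, -3, -15], 0, 0.3], [[-18, -2, -19], 0, 0.3], [[-16, -2, -22], 0, 0.3], [[-14, -2, -25], 0, 0.3], [[-14, -2, -25], 0, 0.3]])

```text
time_s: 8.55
position: [0.5373, 0.2228, 0.3148]
tool_rot: [[0.991, 0.136, -0.001], [0.136, -0.991, -0.0], [-0.001, 0.0, -1.0]]
ft_force: [4.7, 0.5, -4.3]
gripper_width: 0.0361
finger_force: 25.5
```

play_rows(series=[[[3, 0, -4], 0, 0.3], [[5, 1, -8], 0, 0.3], [[8, 1, -12], 0, 0.3], [[10, 1, -16], 0, 0.3], [[12, 2, -20], 0, 0.3], [[14, 2, -24], 0, 0.3], [[16, 2, -28], 0, 0.3], [[16, 2, -28], 0, 0.3]])

```text
time_s: 9.35
position: [0.5534, 0.2249, 0.2871]
tool_rot: [[0.991, 0.136, -0.0], [0.136, -0.991, -0.0], [-0.0, 0.0, -1.0]]
ft_force: [2.6, 1.0, -5.3]
gripper_width: 0.0358
finger_force: 25.5
```

Run:
```python
from h import *
o,im=snap('side','s3.png'); print(o['position'])
c=cv2.imread('pics/s3.png')[110:310,140:320];cv2.imwrite('pics/s3b.png',cv2.resize(c,None,fx=3,fy=3))
```

```text
[0.55336038 0.22486998 0.28711583]
```

View pics/s3b.png

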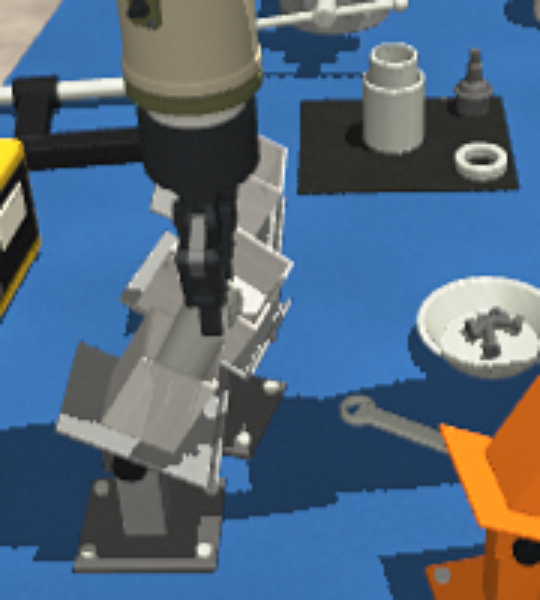

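play_rows(series=[[[1, 0, -2], 0, 0.3], [[2, 0, -4], 0, 0.3], [[2, 0, -4], 0, 0.5], [[2, 0, -4], 0, 0.7], [[2, 0, -4], 0, 0.8], [[2, 0, -4], 0, 0.8], [[2, 0, -4], 0, 0.8], [[2, 0, -4], 0, 0.8], [[2, 0, 10], 0, 0.8], [[2, 0, 30], 0, 0.8], [[2, 0, 60], 0, 0.8], [[2, 0, 90], 0, 0.8], [[2, 0, 120], 0, 0.8], [[2, 0, 120], 0, 0.8]])

```text
time_s: 10.8
position: [0.5563, 0.2253, 0.4152]
tool_rot: [[0.991, 0.136, 0.009], [0.136, -0.991, 0.003], [0.01, -0.002, -1.0]]
ft_force: [1.3, -0.3, 1.2]
gripper_width: 0.0683
finger_force: 0.0
```

Run:
```python
from h import *
o,im=snap('wrist','w4.png'); print(o['time_s'],o['position'],o['ft_force'])
_,_=snap('side','s4.png')
a=cv2.imread('pics/w4.png');c=cv2.imread('pics/s4.png')[110:302,140:310];cv2.imwrite('pics/w4b.png',np.hstack([cv2.resize(a,(512,384)),cv2.resize(c,None,fx=2,fy=2)[:384,:288]]))
```

```text
10.8 [0.55631887 0.22526121 0.41523956] [ 1.2949956  -0.34855919  1.20508837]
```

View pics/w4b.png

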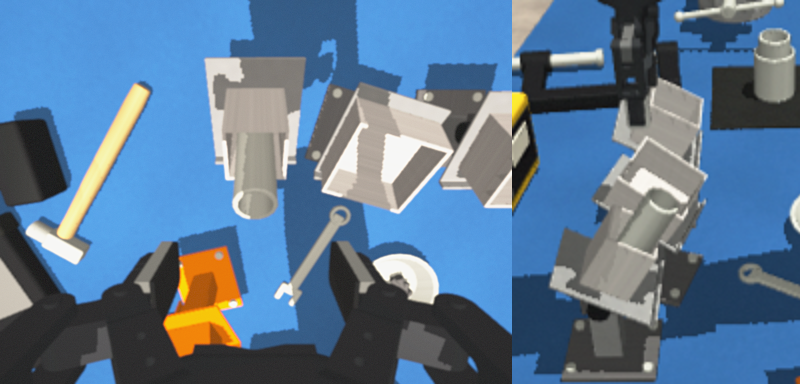

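The small cup sits in its bin, flush on the near wall, with its mouth at wrist pixel (254,204). The large bin's rim corners are near (452,151), (402,212) and (322,186).

Run:
```python
from h import *
o=arm.get_obs()
yaw=.14;r=np.array([np.cos(yaw),np.sin(yaw),0]);k=np.array([0,0,1.])
za=-.5*r+.866*k;xa=.866*r+.5*k
f=np.array([.579,.228,0])+.035*r;f[2]=.128
for d in (0,.005,.01,.02): print(d,proj('wrist',f-.007*xa+(.124+d)*za,o))
zc=.167
w=.045
P=[ray('wrist',u,v,z,o) for u,v,z in((452,151,zc+.0225),(402,212,zc-.0225),(322,186,zc-.0225))]
print(np.round(P,4),np.linalg.norm(P[1]-P[2]));y=P[2]-P[1];yw=np.arctan2(-y[0],y[1]);r=np.array([np.cos(yw),np.sin(yw)]);print(yw,'L mouth',(P[1]+P[2])[:2]/2+r*.039)
```

```text
0 [255.99658451 204.50096533]
0.005 [256.02429939 209.2285685 ]
0.01 [256.05277983 214.08675985]
0.02 [256.11216785 224.21716494]
[[0.6058 0.0559 0.1895]
 [0.5316 0.0617 0.1445]
 [0.5484 0.1529 0.1445]] 0.09273289371413855
-0.18208778997099967 L mouth [0.5783778  0.10027911]
```

play_rows(series=[[[0, -40, 0], 0, 1], [[-10, -85, 0], 0, 1], [[-15, -130, 0], -0.05, 1], [[-20, -175, 0], -0.1, 1], [[-25, -220, 0], -0.136, 1], [[-30, -265, 0], -0.136, 1], [[-35, -310, 0], -0.136, 1], [[-40, -355, 0], -0.136, 1], [[-45, -400, 0], -0.136, 1], [[-50, -445, 0], -0.136, 1], [[-54, -490, -20], -0.136, 1], [[-54, -535, -40], -0.136, 1], [[-54, -575, -70], -0.136, 1], [[-54, -598, -95], -0.136, 1], [[-54, -598, -110], -0.136, 1], [[-54, -598, -110], -0.136, 1], [[-54, -598, -110], -0.136, 1], [[-54, -598, -110], -0.136, 1]])

```text
time_s: 12.7
position: [0.502, -0.3723, 0.2999]
tool_rot: [[1.0, 0.002, 0.002], [0.002, -1.0, -0.002], [0.002, 0.002, -1.0]]
ft_force: [-1.5, 0.0, 0.5]
gripper_width: 0.0853
finger_force: 0.0
```

Run:
```python
from h import *
o,im=snap('wrist','w5.png'); print(o['time_s'],o['position'],o['tool_rot'][0])
g=cv2.cvtColor(im,cv2.COLOR_RGB2HSV)
m=((g[...,1]<60)&(g[...,2]>185)).astype(np.uint8)
p=proj('wrist',[.502,-.3735,.112],o);print('pred medium',p)
n,l,st,ce=cv2.connectedComponentsWithStats(m)
for i in range(1,n):
    if st[i,4]>60 and abs(ce[i][0]-p[0])<80 and abs(ce[i][1]-p[1])<80: print(st[i],ce[i])
# ring profile along the row/col through centre
gr=cv2.cvtColor(im,cv2.COLOR_RGB2GRAY)
print('row',gr[int(p[1]),int(p[0])-60:int(p[0])+60].tolist());print('col',gr[int(p[1])-70:int(p[1])+50,int(p[0])].tolist())
```

```text
12.7 [ 0.50202209 -0.37231417  0.29989122] [0.99999548 0.0022215  0.00202585]
pred medium [256.44259398 189.46592633]
[ 219  145   75   76 2441] [257.72142565 179.26218763]
[ 189  230   50   46 1162] [213.616179   252.43803787]
[327 262  11   9  81] [332.01234568 266.07407407]
row [56, 57, 56, 56, 59, 59, 60, 56, 55, 55, 55, 60, 66, 75, 81, 84, 86, 85, 85, 83, 83, 94, 131, 177, 203, 209, 198, 179, 183, 204, 212, 210, 189, 155, 136, 135, 137, 137, 141, 140, 144, 144, 146, 146, 147, 149, 151, 150, 150, 151, 151, 153, 152, 153, 152, 153, 152, 154, 153, 154, 154, 153, 153, 155, 155, 155, 156, 156, 155, 152, 151, 151, 148, 148, 147, 147, 144, 145, 141, 141, 140, 138, 136, 135, 134, 189, 254, 250, 248, 247, 247, 247, 247, 247, 249, 254, 234, 131, 83, 84, 86, 88, 86, 84, 85, 88, 87, 87, 88, 88, 85, 87, 88, 87, 88, 87, 89, 89, 89, 87]
col [54, 55, 57, 53, 54, 55, 55, 56, 53, 57, 56, 55, 55, 54, 54, 69, 107, 138, 152, 151, 149, 150, 149, 149, 154, 170, 201, 217, 216, 205, 180, 158, 154, 150, 153, 154, 153, 153, 151, 155, 176, 201, 214, 215, 213, 209, 211, 212, 213, 214, 215, 216, 215, 215, 214, 214, 213, 213, 215, 214, 214, 215, 216, 217, 217, 216, 216, 209, 180, 160, 154, 153, 154, 154, 154, 152, 155, 152, 153, 152, 154, 152, 153, 152, 153, 152, 153, 154, 153, 152, 152, 153, 153, 153, 150, 156, 224, 253, 249, 248, 253, 250, 141, 84, 81, 85, 83, 87, 87, 87, 85, 88, 87, 86, 84, 86, 86, 85, 87, 87]
```

play_rows(series=[[[0, 0, -40], 0, 1], [[0, 0, -80], 0, 1], [[0, 0, -115], 0, 1], [[0, 0, -132], 0, 1], [[0, 0, -139], 0, 1], [[0, 0, -139], 0, 0.8], [[0, 0, -139], 0, 0.5], [[0, 0, -139], 0, 0.5], [[0, 0, -139], 0, 0.5], [[0, 0, -139], 0, 0.5], [[0, 0, -139], 0, 0.5], [[0, 0, -139], 0, 0.5]], grip_force=40)

```text
time_s: 13.95
position: [0.5025, -0.3739, 0.162]
tool_rot: [[1.0, 0.001, 0.003], [0.001, -1.0, -0.003], [0.003, 0.003, -1.0]]
ft_force: [-1.1, 2.4, 6.5]
gripper_width: 0.0526
finger_force: 42.3
```

play_rows(series=[[[0, 0, 10], 0, 0.5], [[0, 0, 25], 0, 0.5], [[0, 0, 50], 0, 0.5], [[0, 0, 80], 0, 0.5], [[0, 0, 115], 0, 0.5], [[0, 0, 150], 0, 0.5], [[0, 0, 185], 0, 0.5], [[0, 0, 220], 0, 0.5], [[0, 0, 245], 0, 0.5], [[0, 0, 245], 0, 0.5], [[0, 0, 245], 0, 0.5]])

```text
time_s: 15.05
position: [0.5012, -0.3731, 0.4043]
tool_rot: [[1.0, 0.001, 0.001], [0.001, -1.0, -0.001], [0.001, 0.001, -1.0]]
ft_force: [0.5, 0.4, -5.6]
gripper_width: 0.0521
finger_force: 43.3
```

Run:
```python
from h import *
snap('side','s6.png'); print(arm.get_obs()['position'])
c=cv2.imread('pics/s6.png');d=cv2.imread('pics/side0.png')
for z in (.0,.084,.112): print(proj('side',[.502,-.373,z]))
g=cv2.cvtColor(c,cv2.COLOR_BGR2GRAY);print(g[110:165,272].tolist())
```

```text
[ 0.50087436 -0.37283753  0.40242195]
[270.4946504  156.30709427]
[270.55064264 134.67067449]
[270.57014855 127.13323629]
[220, 182, 138, 101, 102, 103, 105, 105, 103, 105, 103, 102, 105, 105, 103, 104, 102, 102, 101, 98, 155, 141, 125, 127, 126, 126, 126, 126, 127, 127, 194, 157, 136, 142, 143, 143, 142, 143, 141, 143, 142, 143, 142, 143, 143, 143, 144, 144, 143, 146, 133, 76, 40, 45, 31]
```

play_rows(series=[[[5, 35, 0], 0, 0.5], [[10, 80, 0], 0, 0.5], [[15, 125, 0], 0.05, 0.5], [[20, 170, 0], 0.1, 0.5], [[25, 215, 0], 0.1, 0.5], [[30, 260, 0], 0.1, 0.5], [[34, 300, 0], 0.1, 0.5], [[34, 328, 0], 0.1, 0.5], [[34, 328, 0], 0.1, 0.5], [[34, 328, 0], 0.1, 0.5], [[34, 328, 0], 0.1, 0.5]])

```text
time_s: 16.2
position: [0.5348, -0.0457, 0.4023]
tool_rot: [[0.995, 0.1, -0.002], [0.1, -0.995, 0.0], [-0.002, -0.0, -1.0]]
ft_force: [0.3, -0.6, -4.1]
gripper_width: 0.0518
finger_force: 43.9
```

Run:
```python
from h import *
o,im=snap('wrist','w7.png'); print(o['time_s'],o['position'],o['tool_rot'][0])
a=cv2.imread('pics/w7.png')[0:250,100:433];cv2.imwrite('pics/w7b.png',cv2.resize(a,None,fx=2.4,fy=2.4,interpolation=cv2.INTER_CUBIC))
```

```text
16.2 [ 0.53480083 -0.04569962  0.40234889] [ 0.99497477  0.10009551 -0.00246716]
```

View pics/w7b.png

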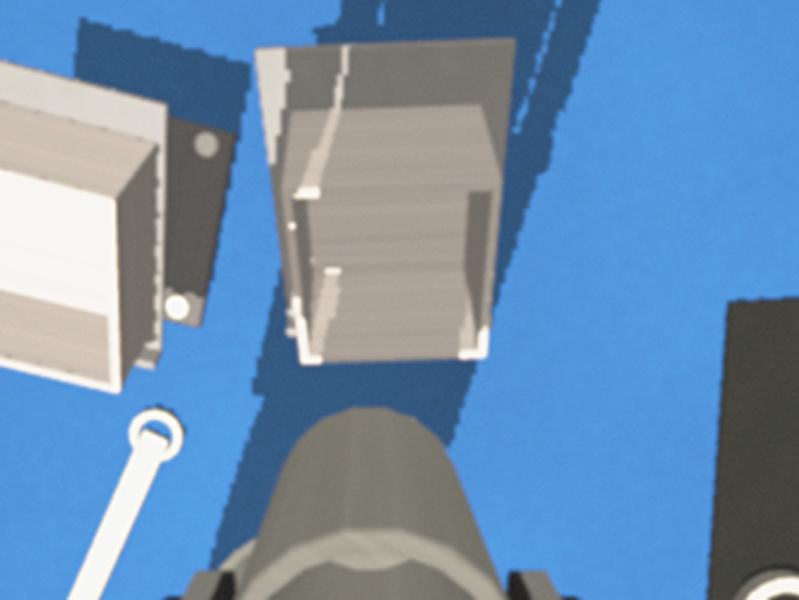

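The medium bin's near rim corners are at (303,364) and (486,357), and its far corners near (288,195) and (500,188). The large bin's right side runs from (155,145) to (120,390).

Run:
```python
from h import *
o=arm.get_obs();s=2.4
C=[(100+u/s,v/s) for u,v in [(288,193),(500,188),(486,357),(303,364)]]
binfit('wrist',C,.067,.060,o)
zc=.180;a=ray('wrist',*C[3],zc-.01825,o);b=ray('wrist',*C[2],zc-.01825,o);y=a-b;yw=np.arctan2(-y[0],y[1]);r=np.array([np.cos(yw),np.sin(yw)]);print(np.linalg.norm(y),yw,(a+b)[:2]/2+r*.0316)
zc=.167;a=ray('wrist',100+120/s,390/s,zc-.0225,o);c=ray('wrist',100+155/s,145/s,zc+.0225,o);print('L',a,c,np.linalg.norm(a-c),np.arctan2(*(c-a)[1::-1]))
```

```text
mouth [ 0.5896 -0.0483  0.18  ] yaw 0.129 0.126 edge y,x 0.071181408813349 0.06165621117638402 exp 0.07300000000000001 0.06321800000000001 floor [ 0.6194 -0.0444  0.128 ]
0.07250463571901222 0.13709813432296683 [ 0.59037372 -0.0478749 ]
L [0.53267564 0.06113604 0.1445    ] [0.62719407 0.03657669 0.1895    ] 0.10752625727867093 -0.25421501259740614
```

play_rows(series=[[[25, -1, 0], 0.03, 0.5], [[55, -2, 0], 0.03, 0.5], [[55, -2, 0], 0.03, 0.5], [[55, -2, 0], 0.03, 0.5], [[55, -2, -20], 0.03, 0.5], [[55, -2, -38], 0.03, 0.5], [[55, -2, -48], 0.03, 0.5], [[55, -2, -56], 0.03, 0.5], [[55, -2, -64], 0.03, 0.5], [[55, -2, -72], 0.03, 0.5], [[55, -2, -78], 0.03, 0.5], [[55, -2, -78], 0.03, 0.5]], grip_force=25)

```text
time_s: 17.45
position: [0.5898, -0.047, 0.3248]
tool_rot: [[0.991, 0.13, -0.002], [0.13, -0.991, 0.0], [-0.001, -0.0, -1.0]]
ft_force: [0.3, 0.2, -4.3]
gripper_width: 0.0523
finger_force: 43.9
```

play_rows(series=[[[0, -1, -5], 0, 0.5], [[0, -1, -10], 0, 0.5], [[0, -1, -14], 0, 0.5], [[0, -1, -14], 0, 0.5], [[-4, -1, -14], 0, 0.5], [[-8, -2, -14], 0, 0.5], [[-12, -2, -13], 0, 0.5], [[-16, -3, -12], 0, 0.5], [[-20, -3, -12], 0, 0.5], [[-20, -3, -12], 0, 0.5]], grip_force=25)

```text
time_s: 18.45
position: [0.5701, -0.0502, 0.3147]
tool_rot: [[0.991, 0.13, 0.001], [0.13, -0.991, -0.0], [0.001, 0.001, -1.0]]
ft_force: [4.2, 0.2, -1.7]
gripper_width: 0.0526
finger_force: 43.4
```

play_rows(series=[[[-5, -1, 0], 0, 0.5], [[-10, -1, 0], 0, 0.5], [[-15, -2, 0], 0, 0.5], [[-20, -3, -1], 0, 0.5], [[-25, -3, -2], 0, 0.5], [[-25, -3, -6], 0, 0.5], [[-23, -3, -10], 0, 0.5], [[-21, -3, -14], 0, 0.5], [[-19, -2, -18], 0, 0.5], [[-17, -2, -21], 0, 0.5], [[-17, -2, -21], 0, 0.5]], grip_force=25)

```text
time_s: 19.55
position: [0.553, -0.0519, 0.2915]
tool_rot: [[0.991, 0.131, -0.002], [0.131, -0.991, 0.0], [-0.002, -0.001, -1.0]]
ft_force: [4.5, 0.6, -1.3]
gripper_width: 0.0522
finger_force: 42.1
```

Run:
```python
from h import *
snap('side','s8.png')
```

play_rows(series=[[[2, 0, -4], 0, 0.5], [[5, 1, -8], 0, 0.5], [[7, 1, -12], 0, 0.5], [[9, 1, -15], 0, 0.5], [[11, 1, -18], 0, 0.5], [[13, 2, -21], 0, 0.5], [[14, 2, -23], 0, 0.5], [[14, 2, -23], 0, 0.5]], grip_force=25)

```text
time_s: 20.4
position: [0.5671, -0.05, 0.2691]
tool_rot: [[0.991, 0.13, -0.001], [0.13, -0.991, 0.0], [-0.001, -0.0, -1.0]]
ft_force: [4.1, 0.7, -2.9]
gripper_width: 0.0522
finger_force: 41.9
```

play_rows(series=[[[1, 0, -3], 0, 0.5], [[1, 0, -3], 0, 0.7], [[1, 0, -3], 0, 0.9], [[1, 0, -3], 0, 0.9], [[1, 0, -3], 0, 0.9], [[1, 0, -3], 0, 0.9], [[1, 0, -3], 0, 0.9], [[1, 0, 10], 0, 0.9], [[1, 0, 30], 0, 0.9], [[1, 0, 60], 0, 0.9], [[1, 0, 90], 0, 0.9], [[1, 0, 130], 0, 0.9], [[1, 0, 130], 0, 0.9], [[1, 0, 130], 0, 0.9]])

```text
time_s: 21.8
position: [0.5687, -0.0502, 0.4025]
tool_rot: [[0.991, 0.13, 0.004], [0.13, -0.991, -0.001], [0.004, 0.001, -1.0]]
ft_force: [0.5, 0.4, 0.5]
gripper_width: 0.0774
finger_force: 0.0
```

Run:
```python
from h import *
o,im=snap('wrist','w9.png'); snap('side','s9.png'); print(o['time_s'],o['position'],o['ft_force'])
yaw=.13;r=np.array([np.cos(yaw),np.sin(yaw),0]);k=np.array([0,0,1.]);za=-.5*r+.866*k;xa=.866*r+.5*k
f=np.array([.5897,-.048,0])+.03*r;f[2]=.128
pr=lambda d,R,a:[f-.007*xa+(.102+d)*za+R*np.array(q) for q in (xa*a,)][0]
for d in (0,.01,.02):
    c=f-.007*xa+(.102+d)*za
    y=np.cross(za,xa)
    print(d,*[proj('wrist',c+.0265*q,o).round(1) for q in (xa,-xa,y,-y)])
gr=cv2.cvtColor(im,cv2.COLOR_RGB2GRAY);c=proj('wrist',f-.007*xa+.102*za,o);u,v=c.astype(int);print(u,v);print('col',gr[v-50:v+60,u].tolist());print('row',gr[v,u-60:u+60].tolist())
```

```text
21.8 [ 0.56870379 -0.05015867  0.40253017] [0.45397581 0.37623889 0.51640408]
0 [255.9 172.5] [255.7 217.1] [223.7 196.4] [287.9 196.4]
0.01 [256.  181.5] [255.7 226. ] [222.9 205.4] [288.8 205.4]
0.02 [256.  191.1] [255.8 235.4] [222.  214.9] [289.7 214.9]
255 196
col [201, 202, 199, 200, 202, 199, 200, 200, 201, 201, 201, 202, 203, 201, 202, 199, 201, 202, 201, 200, 201, 199, 202, 211, 234, 248, 248, 248, 248, 241, 219, 204, 203, 203, 203, 202, 203, 203, 203, 202, 201, 203, 203, 204, 204, 203, 203, 203, 203, 205, 203, 204, 204, 204, 204, 204, 204, 204, 203, 202, 203, 202, 202, 202, 204, 220, 243, 249, 243, 182, 108, 87, 87, 88, 89, 90, 90, 88, 89, 90, 88, 88, 88, 89, 90, 89, 86, 89, 89, 87, 91, 88, 90, 91, 91, 94, 92, 89, 89, 87, 90, 89, 89, 90, 91, 90, 88, 90, 90, 97]
row [154, 141, 119, 97, 93, 92, 93, 93, 95, 92, 91, 91, 91, 91, 91, 92, 92, 93, 91, 92, 93, 93, 92, 90, 90, 115, 186, 245, 250, 248, 248, 228, 161, 133, 140, 145, 152, 153, 155, 164, 167, 170, 173, 176, 179, 183, 186, 188, 188, 189, 192, 193, 196, 199, 202, 204, 202, 202, 202, 203, 203, 202, 200, 201, 201, 203, 203, 201, 198, 198, 196, 194, 191, 189, 185, 185, 180, 175, 171, 166, 162, 155, 152, 185, 237, 248, 248, 248, 237, 188, 151, 145, 145, 148, 146, 149, 146, 148, 147, 146, 146, 147, 145, 146, 147, 148, 150, 147, 149, 149, 147, 146, 147, 147, 148, 149, 149, 150, 149, 150]
```

play_rows(series=[[[-10, -40, 0], 0, 1], [[-20, -85, 0], -0.05, 1], [[-30, -130, 0], -0.1, 1], [[-40, -175, 0], -0.13, 1], [[-50, -220, 0], -0.13, 1], [[-60, -265, -20], -0.13, 1], [[-66, -300, -50], -0.13, 1], [[-66, -323, -80], -0.13, 1], [[-66, -323, -105], -0.13, 1], [[-66, -323, -120], -0.13, 1], [[-66, -323, -120], -0.13, 1], [[-66, -323, -120], -0.13, 1], [[-66, -323, -120], -0.13, 1]])

```text
time_s: 23.2
position: [0.503, -0.373, 0.282]
tool_rot: [[1.0, 0.002, 0.002], [0.002, -1.0, -0.002], [0.002, 0.002, -1.0]]
ft_force: [0.1, 0.3, 0.4]
gripper_width: 0.0851
finger_force: 0.0
```

Run:
```python
from h import *
o,im=snap('wrist','w10.png'); print(o['time_s'],o['position'],o['tool_rot'][0])
c=np.array([.502,-.373,.084])
p=proj('wrist',c,o);u,v=p.astype(int);print(p,[proj('wrist',c+np.array(q),o).round(1).tolist() for q in ([.0345,0,0],[-.0345,0,0],[0,.0345,0],[0,-.0345,0])])
gr=cv2.cvtColor(im,cv2.COLOR_RGB2GRAY)
print('col',v-60,gr[v-60:v+60,u].tolist());print('row',u-60,gr[v,u-60:u+60].tolist())
```

```text
23.2 [ 0.50304028 -0.37299009  0.28202352] [0.99999601 0.0016948  0.00226088]
[254.8894461  187.54213577] [[254.9, 146.7], [254.8, 225.7], [214.1, 187.5], [295.7, 187.6]]
col 127 [56, 54, 54, 54, 53, 54, 53, 55, 52, 51, 70, 106, 134, 147, 145, 147, 145, 146, 145, 145, 145, 157, 185, 202, 206, 219, 248, 249, 248, 247, 247, 247, 247, 247, 247, 247, 247, 247, 247, 247, 247, 247, 247, 247, 247, 247, 247, 247, 247, 247, 247, 248, 250, 222, 201, 202, 202, 202, 203, 205, 205, 205, 206, 205, 206, 208, 205, 206, 206, 210, 204, 176, 153, 147, 150, 147, 149, 148, 148, 148, 147, 150, 149, 149, 148, 148, 148, 146, 150, 148, 150, 148, 146, 157, 236, 253, 248, 249, 255, 231, 121, 79, 80, 82, 81, 83, 85, 83, 85, 83, 85, 84, 83, 83, 82, 85, 83, 84, 82, 83]
row 194 [52, 56, 55, 56, 54, 55, 53, 57, 54, 55, 55, 52, 53, 55, 56, 53, 54, 55, 52, 64, 107, 159, 196, 209, 201, 178, 146, 129, 130, 129, 132, 131, 133, 134, 134, 137, 139, 151, 176, 199, 207, 209, 203, 205, 205, 204, 204, 202, 201, 205, 205, 204, 200, 203, 202, 206, 206, 202, 203, 202, 205, 206, 206, 207, 208, 206, 204, 204, 207, 205, 206, 203, 204, 205, 206, 206, 206, 208, 209, 209, 206, 204, 192, 170, 151, 137, 137, 137, 135, 133, 130, 131, 128, 123, 133, 214, 254, 249, 248, 250, 254, 184, 94, 79, 81, 83, 87, 88, 84, 84, 85, 83, 85, 85, 86, 86, 85, 86, 85, 86]
```

play_rows(series=[[[-2, 0, -40], 0, 1], [[-2, 0, -80], 0, 1], [[-2, 0, -115], 0, 1], [[-2, 0, -138], 0, 1], [[-2, 0, -149], 0, 1], [[-2, 0, -149], 0, 1], [[-2, 0, -149], 0, 0.7], [[-2, 0, -149], 0, 0.7], [[-2, 0, -149], 0, 0.7], [[-2, 0, -149], 0, 0.7], [[-2, 0, -149], 0, 0.7], [[-2, 0, -149], 0, 0.7]], grip_force=50)

```text
time_s: 24.45
position: [0.5017, -0.3739, 0.1339]
tool_rot: [[1.0, 0.001, 0.004], [0.001, -1.0, -0.003], [0.004, 0.003, -1.0]]
ft_force: [-0.3, 2.9, 7.3]
gripper_width: 0.0667
finger_force: 58.0
```

play_rows(series=[[[0, 0, 10], 0, 0.7], [[0, 0, 25], 0, 0.7], [[0, 0, 50], 0, 0.7], [[0, 0, 80], 0, 0.7], [[0, 0, 115], 0, 0.7], [[0, 0, 150], 0, 0.7], [[0, 0, 185], 0, 0.7], [[0, 0, 215], 0, 0.7], [[0, 0, 240], 0, 0.7], [[0, 0, 240], 0, 0.7], [[0, 0, 240], 0, 0.7]])

```text
time_s: 25.55
position: [0.5001, -0.3732, 0.3712]
tool_rot: [[1.0, 0.001, 0.001], [0.001, -1.0, -0.001], [0.001, 0.001, -1.0]]
ft_force: [-0.7, 0.1, -7.4]
gripper_width: 0.0663
finger_force: 57.8
```

play_rows(series=[[[-5, 35, 0], 0, 0.7], [[-10, 75, 0], 0, 0.7], [[-15, 120, 0], 0, 0.7], [[-20, 165, 0], -0.05, 0.7], [[-20, 210, 0], -0.1, 0.7], [[-20, 255, 0], -0.14, 0.7], [[-20, 300, 0], -0.14, 0.7], [[-20, 345, 0], -0.14, 0.7], [[-20, 390, 0], -0.14, 0.7], [[-20, 430, 0], -0.14, 0.7], [[-20, 460, 0], -0.14, 0.7], [[-20, 473, 0], -0.14, 0.7], [[-20, 473, 0], -0.14, 0.7], [[-20, 473, 0], -0.14, 0.7], [[-20, 473, 0], -0.14, 0.7]])

```text
time_s: 27.05
position: [0.4801, 0.0988, 0.3702]
tool_rot: [[0.99, -0.14, -0.001], [-0.14, -0.99, -0.001], [-0.001, 0.001, -1.0]]
ft_force: [-0.3, -0.2, -4.9]
gripper_width: 0.0662
finger_force: 58.6
```

Run:
```python
from h import *
o,im=snap('wrist','w11.png'); print(o['time_s'],o['position'],o['tool_rot'][0],o['gripper_width'],o['ft_force'])
a=cv2.imread('pics/w11.png')[0:240,96:416];cv2.imwrite('pics/w11b.png',cv2.resize(a,None,fx=2.5,fy=2.5,interpolation=cv2.INTER_CUBIC))
```

```text
27.05 [0.48012387 0.09875977 0.37016832] [ 0.99014466 -0.1400438  -0.00113618] 0.06623636038142022 [-0.34595284 -0.24506655 -4.91092222]
```

View pics/w11b.png

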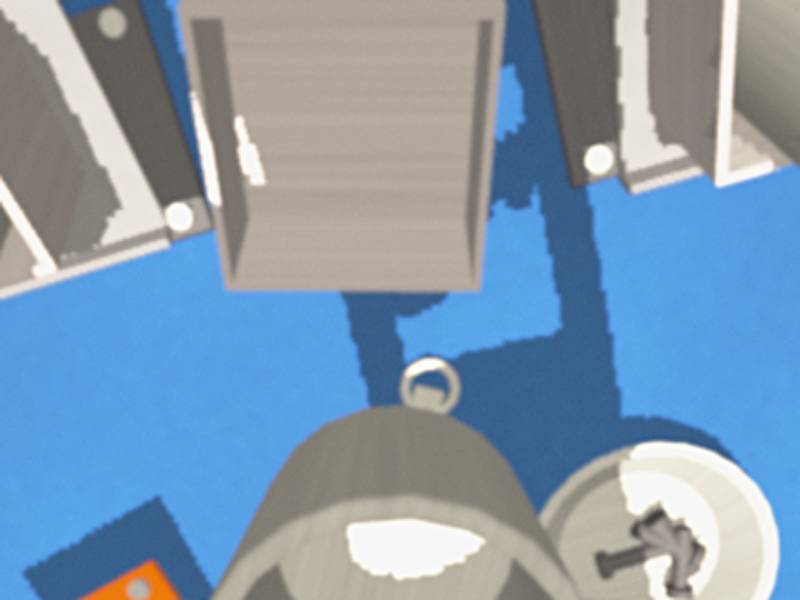

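The large bin's near rim corners are at (225,291) and (482,291). Its side walls run up to about (190,18) and (500,18), aligned with the tool.

Run:
```python
from h import *
o=arm.get_obs();s=2.5
f=lambda u,v,z:ray('wrist',96+u/s,v/s,z,o)
zc=.167
a=f(225,291,zc-.0225);b=f(482,291,zc-.0225);y=a-b;yw=np.arctan2(-y[0],y[1]);r=np.array([np.cos(yw),np.sin(yw)])
print(a,b,np.linalg.norm(y),yw,'mouth',(a+b)[:2]/2+r*.039)
c=f(192,18,zc+.021);d=f(499,18,zc+.021);print(c,d,np.linalg.norm(c-d),'mouth from far inner',(c+d)[:2]/2-r*.0364)
# where the held cup sits (front outer edge of mouth at (395,495)?), centre col
print('cup front rim', f(395,497,.370-.049))
```

```text
[0.5438089  0.15103734 0.1445    ] [0.53102543 0.06154701 0.1445    ] 0.09039876530414305 -0.14188758035581883 mouth [0.57602525 0.1007771 ]
[0.6177211 0.1363842 0.188    ] [0.60576133 0.05281283 0.188     ] 0.08442280052779416 mouth from far inner [0.575707   0.09974591]
cup front rim [0.51367245 0.09467369 0.321     ]
```

play_rows(series=[[[30, 0, 0], 0, 0.7], [[65, 1, 0], 0, 0.7], [[96, 1, 0], 0, 0.7], [[96, 1, 0], 0, 0.7], [[96, 1, 0], 0, 0.7], [[96, 1, -20], 0, 0.7], [[96, 1, -35], 0, 0.7], [[96, 1, -45], 0, 0.7], [[96, 1, -55], 0, 0.7], [[96, 1, -65], 0, 0.7], [[96, 1, -75], 0, 0.7], [[96, 1, -82], 0, 0.7], [[96, 1, -86], 0, 0.7], [[96, 1, -86], 0, 0.7]], grip_force=30)

```text
time_s: 28.5
position: [0.576, 0.1009, 0.2842]
tool_rot: [[0.99, -0.139, -0.001], [-0.139, -0.99, -0.0], [-0.001, 0.0, -1.0]]
ft_force: [0.7, 0.2, -5.6]
gripper_width: 0.0662
finger_force: 58.5
```

play_rows(series=[[[0, 0, -4], 0, 0.7], [[0, 0, -8], 0, 0.7], [[0, 0, -12], 0, 0.7], [[0, 0, -12], 0, 0.7], [[-4, 0, -11], 0, 0.7], [[-8, 1, -9], 0, 0.7], [[-12, 2, -7], 0, 0.7], [[-16, 2, -6], 0, 0.7], [[-20, 3, -5], 0, 0.7], [[-20, 3, -5], 0, 0.7]], grip_force=30)

```text
time_s: 29.5
position: [0.5556, 0.1041, 0.2801]
tool_rot: [[0.99, -0.138, -0.0], [-0.138, -0.99, 0.0], [-0.0, -0.0, -1.0]]
ft_force: [0.5, 0.1, -5.5]
gripper_width: 0.0661
finger_force: 56.3
```

The weight is back to full with almost no x force, so the rim probably slipped past without tilting. I'll rise, compare the cup's attitude with the earlier frame numerically, and retry deeper.

play_rows(series=[[[0, 0, 30], 0, 0.7], [[0, 0, 60], 0, 0.7], [[0, 0, 85], 0, 0.7], [[10, -1, 85], 0, 0.7], [[20, -3, 85], 0, 0.7], [[20, -3, 85], 0, 0.7], [[20, -3, 85], 0, 0.7]])

```text
time_s: 30.2
position: [0.5758, 0.1007, 0.3621]
tool_rot: [[0.99, -0.139, -0.004], [-0.139, -0.99, -0.0], [-0.004, 0.001, -1.0]]
ft_force: [-0.2, -0.1, -7.1]
gripper_width: 0.0666
finger_force: 56.3
```

Run:
```python
from h import *
o,im=snap('wrist','w12.png'); print(o['time_s'],o['position'])
g=lambda a:cv2.cvtColor(a,cv2.COLOR_RGB2GRAY)
a=cv2.cvtColor(cv2.imread('pics/w11.png'),cv2.COLOR_BGR2GRAY);b=g(im)
for c in (245,260): print(a[150:384:3,c].tolist());print(b[150:384:3,c].tolist())
# shift of the cup patch between the frames
t=a[190:330,215:295];R=cv2.matchTemplate(b,t,cv2.TM_CCOEFF_NORMED);print(cv2.minMaxLoc(R))
```

```text
30.2 [0.57584061 0.10067557 0.3621167 ]
[87, 86, 89, 89, 101, 128, 129, 128, 130, 127, 128, 129, 128, 129, 127, 129, 140, 178, 180, 174, 249, 247, 247, 247, 247, 247, 252, 175, 176, 173, 177, 178, 181, 178, 177, 174, 177, 127, 125, 126, 126, 126, 126, 129, 128, 128, 126, 127, 127, 129, 128, 127, 129, 126, 128, 128, 128, 127, 129, 129, 128, 128, 125, 251, 248, 158, 62, 47, 44, 47, 47, 46, 46, 46, 45, 48, 44, 45]
[159, 161, 162, 159, 123, 119, 122, 119, 121, 122, 121, 121, 120, 120, 122, 121, 129, 163, 166, 162, 250, 247, 247, 247, 247, 247, 242, 160, 162, 163, 165, 166, 165, 165, 163, 165, 129, 118, 119, 116, 120, 119, 119, 118, 119, 118, 120, 118, 116, 120, 119, 119, 122, 120, 121, 120, 119, 121, 121, 121, 122, 122, 149, 248, 234, 89, 60, 42, 38, 41, 43, 41, 39, 41, 43, 44, 43, 42]
[200, 133, 134, 171, 159, 126, 127, 126, 127, 128, 127, 126, 127, 128, 127, 127, 156, 179, 177, 214, 248, 247, 247, 247, 247, 247, 248, 201, 180, 182, 183, 180, 178, 179, 178, 177, 181, 131, 128, 127, 128, 127, 127, 127, 130, 127, 127, 127, 128, 127, 128, 127, 129, 130, 129, 129, 129, 128, 129, 128, 128, 129, 123, 250, 247, 223, 72, 47, 43, 45, 46, 49, 46, 49, 45, 48, 45, 46]
[161, 162, 164, 154, 119, 119, 119, 118, 118, 120, 120, 120, 121, 121, 120, 120, 141, 166, 165, 181, 248, 247, 247, 247, 247, 247, 250, 164, 169, 169, 168, 166, 166, 165, 166, 166, 135, 120, 119, 120, 120, 120, 120, 119, 120, 120, 120, 119, 121, 118, 119, 119, 122, 118, 121, 122, 120, 120, 120, 120, 120, 121, 120, 249, 248, 114, 68, 39, 39, 39, 42, 44, 40, 43, 44, 43, 44, 42]
(-0.6544342041015625, 0.9799781441688538, (222, 31), (214, 190))
```

play_rows(series=[[[1, 0, -20], 0, 0.7], [[1, 0, -40], 0, 0.7], [[1, 0, -60], 0, 0.7], [[1, 0, -75], 0, 0.7], [[1, 0, -82], 0, 0.7], [[1, 0, -87], 0, 0.7], [[1, 0, -91], 0, 0.7], [[1, 0, -95], 0, 0.7], [[1, 0, -95], 0, 0.7], [[1, 0, -95], 0, 0.7]], grip_force=30)

```text
time_s: 31.25
position: [0.5774, 0.1009, 0.2704]
tool_rot: [[0.99, -0.139, 0.001], [-0.139, -0.99, 0.0], [0.001, -0.0, -1.0]]
ft_force: [0.1, 1.3, -5.1]
gripper_width: 0.0665
finger_force: 56.3
```

play_rows(series=[[[0, 0, -2], 0, 0.7], [[0, 0, -4], 0, 0.7], [[0, 0, -6], 0, 0.7], [[0, 0, -6], 0, 0.7]])

```text
time_s: 31.65
position: [0.5777, 0.1009, 0.2644]
tool_rot: [[0.99, -0.139, 0.002], [-0.139, -0.99, 0.0], [0.002, -0.0, -1.0]]
ft_force: [2.3, 0.1, -3.0]
gripper_width: 0.0661
finger_force: 56.5
```

play_rows(series=[[[-3, 0, 0], 0, 0.7], [[-6, 1, 1], 0, 0.7], [[-9, 1, 1], 0, 0.7], [[-12, 2, 2], 0, 0.7], [[-15, 2, 2], 0, 0.7], [[-18, 2, 3], 0, 0.7], [[-18, 2, 3], 0, 0.7]], grip_force=30)

```text
time_s: 32.35
position: [0.5608, 0.103, 0.2692]
tool_rot: [[0.99, -0.139, 0.006], [-0.139, -0.99, 0.0], [0.006, -0.001, -1.0]]
ft_force: [6.8, 0.2, 1.5]
gripper_width: 0.0664
finger_force: 44.5
```

play_rows(series=[[[-4, 1, 1], 0, 0.7], [[-8, 1, 1], 0, 0.7], [[-12, 2, 1], 0, 0.7], [[-15, 2, 0], 0, 0.7], [[-18, 3, -1], 0, 0.7], [[-18, 3, -3], 0, 0.7], [[-17, 3, -6], 0, 0.7], [[-17, 3, -6], 0, 0.7]], grip_force=30)

```text
time_s: 33.15
position: [0.5454, 0.1057, 0.2653]
tool_rot: [[0.99, -0.139, 0.011], [-0.139, -0.99, 0.0], [0.011, -0.002, -1.0]]
ft_force: [6.9, -1.1, 9.2]
gripper_width: 0.0662
finger_force: 44.4
```

play_rows(series=[[[4, 0, -1], 0, 0.7], [[6, -1, -4], 0, 0.7], [[8, -1, -7], 0, 0.7], [[8, -1, -9], 0, 0.7], [[8, -1, -9], 0, 0.7]], grip_force=30)

```text
time_s: 33.65
position: [0.5523, 0.1047, 0.254]
tool_rot: [[0.99, -0.139, 0.006], [-0.139, -0.99, 0.0], [0.006, -0.001, -1.0]]
ft_force: [7.2, -2.2, 6.0]
gripper_width: 0.0661
finger_force: 43.9
```

Run:
```python
from h import *
o,im=snap('wrist','w13.png'); snap('side','s13.png'); print(o['time_s'],o['position'])
b=cv2.cvtColor(im,cv2.COLOR_RGB2GRAY)
for c in (235,255): print(b[120:384:3,c].tolist())
G=np.array([o['position'][0],o['position'][1],o['position'][2]-.058])
yaw=-.14;r=np.array([np.cos(yaw),np.sin(yaw),0]);k=np.array([0,0,1.])
for t in (0,10,20,30):
    t=np.radians(t);a=-np.sin(t)*r+np.cos(t)*k;e=np.cos(t)*r+np.sin(t)*k;m=G+a*.0085
    print(proj('wrist',m+.0345*e,o).round(1),proj('wrist',m-.0345*e,o).round(1),'bottom far/near front side')
```

```text
33.65 [0.55229903 0.10473039 0.25400945]
[177, 177, 159, 160, 162, 161, 163, 161, 161, 162, 161, 161, 163, 163, 162, 162, 163, 162, 163, 165, 164, 166, 163, 166, 166, 167, 165, 167, 164, 164, 164, 169, 184, 187, 169, 158, 155, 155, 155, 156, 154, 155, 155, 154, 154, 154, 154, 155, 157, 158, 159, 158, 158, 156, 158, 157, 161, 159, 157, 157, 158, 159, 159, 156, 169, 158, 153, 154, 154, 152, 155, 154, 151, 151, 152, 136, 47, 48, 44, 45, 47, 48, 47, 50, 48, 48, 46, 48]
[178, 175, 156, 158, 157, 157, 156, 156, 156, 155, 154, 156, 154, 155, 155, 154, 154, 155, 155, 154, 155, 155, 156, 156, 156, 157, 156, 155, 155, 156, 157, 165, 183, 176, 161, 177, 184, 183, 184, 184, 182, 183, 182, 184, 183, 184, 185, 182, 183, 184, 182, 182, 182, 182, 184, 183, 183, 183, 182, 183, 183, 185, 183, 183, 202, 249, 160, 154, 186, 233, 251, 249, 248, 247, 247, 247, 254, 59, 44, 45, 48, 49, 48, 51, 48, 48, 47, 49]
[256.1 197.4] [255.9 349.3] bottom far/near front side
[256.1 207.2] [255.9 341.2] bottom far/near front side
[256.1 220.1] [255.8 331.8] bottom far/near front side
[256.2 235.9] [255.8 321.3] bottom far/near front side
```

play_rows(series=[[[1, 0, -3], 0, 0.7], [[3, 0, -6], 0, 0.7], [[4, -1, -9], 0, 0.7], [[4, -1, -9], 0, 0.7]], grip_force=30)

```text
time_s: 34.15
position: [0.5554, 0.1044, 0.2466]
tool_rot: [[0.99, -0.138, 0.004], [-0.138, -0.99, 0.001], [0.004, -0.002, -1.0]]
ft_force: [-4.8, 1.0, 20.0]
gripper_width: 0.0662
finger_force: 46.0
```

play_rows(series=[[[0, 0, 3], 0, 0.7], [[0, 0, 3], 0, 0.85], [[0, 0, 3], 0, 1], [[0, 0, 3], 0, 1], [[0, 0, 3], 0, 1], [[0, 0, 3], 0, 1], [[0, 0, 3], 0, 1], [[0, 0, 3], 0, 1], [[0, 0, 15], 0, 1], [[0, 0, 35], 0, 1], [[0, 0, 65], 0, 1], [[0, 0, 95], 0, 1], [[0, 0, 130], 0, 1], [[0, 0, 160], 0, 1], [[0, 0, 160], 0, 1], [[0, 0, 160], 0, 1]])

```text
time_s: 35.75
position: [0.5545, 0.1039, 0.4047]
tool_rot: [[0.99, -0.139, 0.003], [-0.139, -0.99, 0.0], [0.003, -0.001, -1.0]]
ft_force: [0.1, 0.8, -0.4]
gripper_width: 0.0853
finger_force: 0.0
```

Run:
```python
from h import *
o,im=snap('wrist','w14.png'); snap('side','s14.png');snap('top','t14.png'); print(o['time_s'],o['position'],o['ft_force'])
yaw=-.141;r=np.array([np.cos(yaw),np.sin(yaw),0]);k=np.array([0,0,1.]);za=-.5*r+.866*k;xa=.866*r+.5*k;y=np.cross(za,xa)
f=np.array([.576,.1,0])+.0225*r;f[2]=.128
for d in (0,.01,.02):
    for t in (0,-.2):
        c=f-.0075*xa+d*za+.08*(np.cos(t)*za-np.sin(t)*xa);e=np.cos(t)*xa+np.sin(t)*za
        print(d,t,*[proj('wrist',c+.0345*q,o).round(1) for q in (e,-e,y,-y)])
gr=cv2.cvtColor(im,cv2.COLOR_RGB2GRAY);u,v=proj('wrist',f-.0075*xa+.08*za,o).astype(int);print(u,v);print('col',v-60,gr[v-60:v+70,u].tolist());print('row',u-60,gr[v,u-60:u+60].tolist())
```

```text
35.75 [0.55450947 0.10394067 0.40469075] [ 0.06935713  0.7686008  -0.35767568]
0 0 [256.6 154.5] [256.2 210.7] [217.4 184.9] [295.4 185. ]
0 -0.2 [256.6 132.8] [256.3 203. ] [216.1 170.3] [296.9 170.4]
0.01 0 [256.6 162.5] [256.3 218.7] [216.5 193. ] [296.3 193.1]
0.01 -0.2 [256.7 140.4] [256.3 211.3] [215.1 178.3] [297.9 178.4]
0.02 0 [256.6 171. ] [256.3 227.1] [215.5 201.5] [297.4 201.6]
0.02 -0.2 [256.7 148.4] [256.4 220. ] [214.  186.8] [299.1 186.9]
256 184
col 124 [150, 148, 147, 148, 148, 149, 147, 147, 146, 147, 145, 147, 145, 150, 163, 169, 173, 170, 171, 171, 171, 171, 169, 184, 221, 245, 247, 246, 245, 245, 245, 246, 246, 246, 247, 247, 238, 204, 179, 175, 175, 176, 175, 175, 175, 174, 173, 173, 174, 173, 174, 176, 174, 173, 174, 175, 173, 176, 176, 173, 174, 174, 174, 174, 175, 176, 175, 176, 176, 175, 177, 176, 177, 175, 175, 172, 173, 174, 173, 171, 173, 189, 220, 227, 201, 163, 145, 141, 142, 144, 143, 141, 141, 141, 142, 143, 143, 142, 142, 144, 143, 144, 146, 146, 145, 143, 143, 142, 143, 143, 142, 142, 144, 143, 144, 144, 144, 144, 146, 144, 144, 144, 144, 143, 145, 141, 140, 144, 147, 153]
row 196 [143, 144, 142, 141, 143, 141, 141, 141, 141, 143, 142, 141, 142, 142, 170, 232, 250, 248, 245, 237, 240, 245, 246, 232, 167, 120, 115, 120, 124, 127, 130, 132, 132, 137, 138, 138, 138, 139, 140, 140, 138, 140, 142, 145, 145, 144, 146, 145, 144, 145, 148, 147, 150, 150, 152, 150, 152, 154, 163, 169, 174, 174, 172, 171, 170, 171, 169, 171, 171, 172, 170, 168, 166, 165, 167, 165, 163, 162, 159, 156, 156, 151, 150, 147, 145, 141, 138, 135, 130, 122, 119, 143, 214, 245, 247, 246, 241, 226, 224, 241, 247, 250, 235, 151, 91, 83, 86, 86, 86, 87, 87, 87, 89, 88, 86, 88, 87, 88, 86, 89]
```

The large cup's near rim is at v≈208 where 211 means home. The near-to-far span of its mouth shows no residual tilt, so all three cups are home, and I hand in.

```bash
python3 -c "
from rig import order
print(order.hand_in())"
```

```text
the job is handed in; nothing more can be done
None
```

I handed the job in at about 36 s: all three cups are mouth up in their own bins and measure fully home by the wrist camera, though hand-in returned no verdict, and the large cup's pose and the undisturbed tools were not confirmed in a final picture.

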